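# Tighten the spinner's castle nut to its next slot

### The job

On the bench spinner with the blue rotor, turn the brass castle nut clockwise (seen from above) until its next slot lines up with the cross hole in the spindle, whose direction the red lines show, and let go of it there. Go no further than that next slot, and do not use the one that has just passed the hole. Leave the nut of the spinner with the grey rotor as it is.

Things in the scene. Friction and masses are not known exactly. Their poses are not given: they have to be found in the camera images.
- nut_blue (a joint): Angle (rad) of the brass castle nut on the spinner with the blue rotor; grows clockwise seen from above. At 0 a pair of slots lines up with the cross hole, at 1.047 (60 degrees on) the next pair. It starts between 0.2 and 0.72, so the next slot is the one at 1.047. Stiff (about 0.1 N m), stays where left, does not rise or sink.
- nut_blue_centre (a point): Centre of that nut, half-way up, 144 mm over the table. Hexagon 48 mm across flats (each 28 wide), 32 high; top 14 mm cut by six 11 mm slots, one amid each flat. The point turns with the nut: z up, x out through a slot and the middle of its flat; flats every 60 degrees. The fixed rotor disc, 144 mm across, lies 30 mm below it, with 4 mm high tube caps 58 mm from the axis.
- hole_blue (a point): Middle of the 4 mm cross hole in the steel spindle (24 mm across, ends 5 mm above the nut), on the nut's axis, 10 mm above the nut's centre. x runs along the hole (either way), z up; it does not turn with the nut. A red line on the spindle's top and two red marks on the blue disc, either side of the nut, run along the hole.
- nut_grey_slot (a point): A point in a slot of the like nut on the other spinner, whose rotor is grey, 20 mm from that nut's axis and 9 mm above its centre. That nut is not to be turned.

How it is judged:
By the outcome, as a careful person would: the job done as asked, in the order asked, and still so for the second after the job is handed in, with the robot touching nothing.
It also fails if it takes over 32 s, if anything falls off the work surface, if the arm or the gripper's body presses on something with over 40 N, if the wrist force passes 120 N, or if a joint passes its speed limit or range.

### The arm

A 7-joint arm with a two-finger parallel gripper is mounted at the origin on the work surface. World frame = base frame: x ahead of the robot, y to its left, z up, the work surface at z = 0. Lengths are in m, angles in rad, forces in N, time in s.
With the tool pointing down it reaches from about 0.4 to 0.85 m from the base axis. Payload 4.5 kg.
Tool frame: the origin (TCP) lies at the very end of the fingers, on their centre line; the grasp point (between the pads) lies 19 mm behind it (r.grip_point_offset is the distance from the TCP to the grasp point, in m); y points along the fingers, x is the direction in which the jaws open and shut, and the axes are right-handed (so a half turn about y gives the same grasp; the last joint's range is limited). The gripper opens to 88 mm and grips with 3 to 60 N. Pads are 18 mm wide; open, the fingers measure 123 mm over their backs; the gripper's body (75 mm by 187 mm) begins 45 mm behind the grasp point.
Start: joints at [-1.154, 0.689, -0.195, 1.565, 0.157, 0.902, -0.215], TCP at [0.233, 0.58, 0.239] pointing down, gripper open.
Joint ranges: [-3.01, 3.01], [-0.46, 2.08], [-1.47, 1.51], [0.13, 2.56], [-1, 4.14], [0.04, 2.09], [-2.66, 2.66]. Speed limits (rad/s): [2.57, 2.57, 3.14, 3.14, 3.14, 3.14, 3.14].

### API

Orientations are given as a unit quaternion [x, y, z, w].
In Python, from plant import get_state, snapshot, camera_params, job, r gives the robot as it stands.
- The arm moves only by the tool carry_out, never from a script. Its arguments are lists of equal length, an entry for each row: "offset": the shift along the world's x, y, z in m, a list of three; "twist": the turn about the world's z in degrees. In form: {"offset": [[tx, ty, tz], ...], "twist": [twist, ...]}. A call has 1 to 8 rows; each row shifts and turns the commanded pose from where the row before left it; what a row does not reach is not made up. A row lasts 1/8 s, in which the tool goes at most 62.5 mm and 10.7 degrees, less where a joint would pass 70% of its speed; a pose out of reach is approached as far as the arm can. A call with a gripper value outside its range is refused whole. "grip" is the finger opening in m, from 0 to 0.0881, set as the call begins (left out, the last holds). The fingers move at their own pace and stop on an object; "newtons" is the grip in N (left out, the last holds). Time passes only in rows, so rows that do not move let the fingers close. It gives the time, the measured TCP pose, the force and the opening at its end, in the units of the state.
- get_state(): the state, without advancing time (a new reading comes with each control period).
- snapshot(name): name is "side" or "top" or "wrist"; returns the picture (400x640x3 uint8, red, green, blue); there is no depth.
- camera_params(name): a dict with "camera_matrix" (3x3 intrinsics, pixels), "dist_coeffs" ([k1, k2, p1, p2, k3] as OpenCV has them; the pictures are not rectified), "eye" and "orientation" of the camera in the world. Camera axes: x right, y up, looking along -z (the intrinsics and any distortion apply to the point x, -y, -z); pixel columns grow to the right and rows downward; lengths in m; the calibration is good to about 2 mm. A picture is of the moment at which its call begins: read the wrist's pose just before it. camera_params takes no time and is no camera call; for the wrist camera it gives the pose at the moment of the call.
- job.finish_job(): hands the job in, once; it reports no verdict.
The state is a dict: "clock": time; "q": joint angles; "qd": joint speeds; "joint_torque": joint torques, N m; "tool_pos": TCP position; "eef_rot": TCP orientation; "contact_force": force on the tool from outside, world axes, zero at the start; "moment": the same for the moment, N m; "opening": opening from 0.0 (shut) to 1.0 (fully open).
Only numpy, scipy, OpenCV 4.12 (cv2) and the standard library are available. Lean on these libraries where they do the work, as an engineer would, in place of code of your own. Each camera call takes 0.05 s, during which the arm holds its last target. There are 200 camera calls.

## Working session

There is one attempt and no reset: what is moved stays moved. The work goes in short steps, Python scripts to look and compute and a tool call to move; the robot and the scene stay as the last step left them, time stands still between calls to the robot, and variables do not carry over. Pictures are saved under pics/ and viewed, about 8 in all and at most 12, crops included, and the job is handed in when it is done.

Besides the shell and the picture viewer there is one more tool, called as a command line: name --pt "numbers of a row" for each row, then --argument value for the rest. carry_out: Moves the arm, as the interface text tells. Its arguments: {"type":"object","properties":{"offset":{"type":"array"},"twist":{"type":"array"},"grip":{"type":"number"},"newtons":{"type":"number"}},"required":["offset","twist"]}

```bash
mkdir -p pics; ls; cat > h.py <<'E'
import numpy as np, cv2
from scipy.spatial.transform import Rotation as R
from plant import get_state, snapshot, camera_params, job, r
def snap(n,f):
    p=camera_params(n); im=snapshot(n); cv2.imwrite('pics/'+f,im[:,:,::-1]); return im,p
def ray(p,uv):
    K=np.array(p['camera_matrix']);d=np.array(p['dist_coeffs'])
    u=cv2.undistortPoints(np.array(uv,float).reshape(-1,1,2),K,d).reshape(-1,2)
    o=np.array(p['orientation'],float); M=R.from_quat(o).as_matrix() if o.size==4 else o.reshape(3,3)
    v=np.c_[u[:,0],-u[:,1],-np.ones(len(u))]
    return np.array(p['eye']),v@M.T
def onz(p,uv,z):
    e,d=ray(p,uv); return e+d*((z-e[2])/d[:,2])[:,None]
E
python3 - <<'E'
from h import *
im,p=snap('top','top1.png');print(p)
im,p=snap('side','side1.png');print(p['eye'])
print(get_state())
E
```

```text
pics
{'camera_matrix': array([[479.57107916,   0.        , 318.0112984 ],
       [  0.        , 479.57107916, 193.4030363 ],
       [  0.        ,   0.        ,   1.        ]]), 'dist_coeffs': array([-0.12950112,  0.        ,  0.        ,  0.        ,  0.        ]), 'eye': array([ 0.35175712, -0.00840872,  1.0313083 ]), 'orientation': array([ 0.08347604, -0.0773932 , -0.68519732,  0.71940717])}
[0.37793878 0.48089552 0.63317511]
{'clock': 0.1, 'q': array([-1.15418357,  0.68989186, -0.19449591,  1.56621909,  0.15730295,
        0.90252994, -0.21510221]), 'qd': array([-0.00093531, -0.00142921,  0.00016946, -0.00269062,  0.00052023,
        0.00112512,  0.00038192]), 'joint_torque': array([-3.44544940e-03, -5.28517306e+01, -1.27145827e+00, -1.53840172e+01,
       -5.25204185e-02,  1.99833652e-03,  4.35006280e-05]), 'tool_pos': array([0.23330038, 0.57921305, 0.23800037]), 'eef_rot': array([ 0.5863466 ,  0.39530892, -0.39622075, -0.58560878]), 'contact_force': array([-0.40893187,  0.06314845, -0.66627157]), 'moment': array([-0.0083241 ,  0.00851552,  0.00839284]), 'opening': 1.0040423044396067}
```

View pics/top1.png

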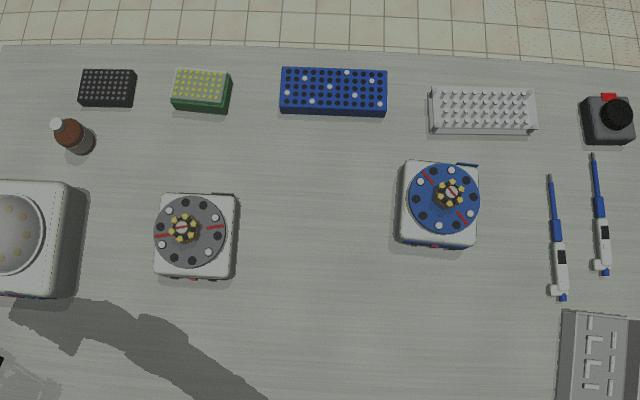

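The top view shows the blue-rotor spinner's nut at about (453,192), with red marks at (428,175) and (463,215). The grey one is at (183,229). I'll measure the blue one and look at a crop.

```bash
python3 - <<'E'
from h import *
im=cv2.imread('pics/top1.png')[:,:,::-1];p=camera_params('top')
c=im[140:260,380:500]
hsv=cv2.cvtColor(np.ascontiguousarray(c),cv2.COLOR_RGB2HSV)
red=((hsv[...,0]<8)|(hsv[...,0]>172))&(hsv[...,1]>130)&(hsv[...,2]>70)
n,l,s,ce=cv2.connectedComponentsWithStats(red.astype('uint8'))
for i in range(1,n):
  if s[i,4]>4:
    uv=ce[i]+[380,140]; print(s[i],uv,onz(p,[uv],.114)[0],onz(p,[uv],.165)[0])
br=((hsv[...,0]>15)&(hsv[...,0]<35)&(hsv[...,1]>90)).astype('uint8')
y,x=np.nonzero(br);print('brass',onz(p,[[x.mean()+380,y.mean()+140]],.16))
bl=((hsv[...,0]>100)&(hsv[...,0]<125)&(hsv[...,1]>120)).astype('uint8')
cs,_=cv2.findContours(cv2.morphologyEx(bl,cv2.MORPH_OPEN,np.ones((5,5))),0,2)
k=max(cs,key=cv2.contourArea).reshape(-1,2)
w=onz(p,k+[380,140],.115);(cx,cy),ax,_=cv2.fitEllipse(w[:,:2].astype('float32'));print('disc',cx,cy,ax)
s_=cv2.imread('pics/side1.png')
cv2.imwrite('pics/c1.png',np.hstack([cv2.resize(c[:,:,::-1],(600,600),interpolation=2)[:, :],]))
E
```

```text
[42 31 12 13 36] [427.69444444 177.16666667] [ 0.60806766 -0.21177362  0.114     ] [ 0.59381745 -0.20046705  0.165     ]
[68 47  8 10 19] [451.57894737 191.52631579] [ 0.58097324 -0.25969418  0.114     ] [ 0.56822941 -0.24572335  0.165     ]
[76 71 12 14 39] [461.71794872 217.66666667] [ 0.52914636 -0.27932036  0.114     ] [ 0.51928397 -0.26425837  0.165     ]
[ 52 105   6   2  12] [434.5 245.5] [ 0.47204287 -0.22498379  0.114     ] [ 0.46535529 -0.21294277  0.165     ]
brass [[ 0.56678696 -0.24323245  0.16      ]]
disc 0.5453482270240784 -0.22009381651878357 (0.06509894877672195, 0.11062739789485931)
```

View pics/c1.png

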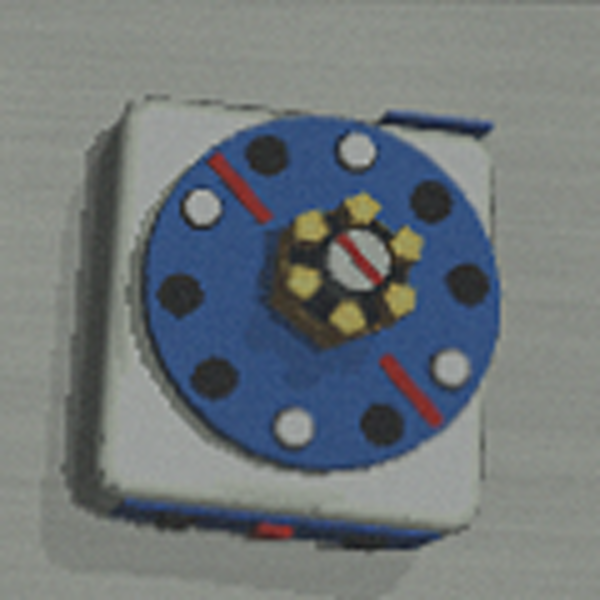

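View pics/side1.png

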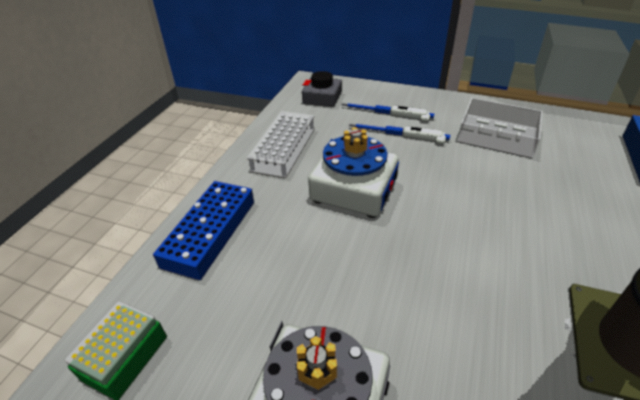

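Crop: the brass teeth are clear, and the spindle line and disc marks agree on a centre near (0.568,-0.245). The side view is only context. Next I'll compute the nut angle from the teeth and the tool yaw.

```bash
python3 - <<'E'
from h import *
p=camera_params('top')
t=np.array([(311,226),(362,209),(407,243),(400,299),(348,317),(302,280)])/5+[380-.4,140-.4]
w=onz(p,t,.160)[:,:2];c=w.mean(0);print(c)
a=np.degrees(np.arctan2(*(w-c).T[::-1]));print(a,np.hypot(*(w-c).T))
m=np.degrees(np.angle(np.exp(6j*np.radians(a+30)).mean()))/6
print('slot mod60',m,'hole 40.5; nut angle',(40.5-m)%60)
s=get_state();print(R.from_quat(s['eef_rot']).as_matrix());print(camera_params('wrist')['eye'],s['tool_pos'])
E
```

```text
[ 0.56839842 -0.24523352]
[  51.66079025   -8.12392248  -67.24778547 -128.2295784   172.00208524
  111.10868609] [0.02134561 0.02107981 0.02181942 0.02166651 0.02147807 0.021856  ]
slot mod60 21.861629303729547 hole 40.5; nut angle 18.638370696270453
[[ 3.73479959e-01 -4.84619658e-04 -9.27638122e-01]
 [ 9.27636777e-01 -1.58642448e-03  3.73480246e-01]
 [-1.65262369e-03 -9.99998624e-01 -1.42946732e-04]]
[0.15611019 0.61066035 0.38352365] [0.23330038 0.57921305 0.23800037]
```

carry_out --pt "0.028 -0.0365 0.004" --pt "0.028 -0.0365 0.004" --pt "0.028 -0.0365 0.004" --pt "0.028 -0.0365 0.004" --pt "0.028 -0.0365 0.004" --pt "0.028 -0.0365 0.004" --pt "0.028 -0.0365 0.004" --pt "0.028 -0.0365 0.004" --twist '[-2,-2,-2,-2,-2,-2,-2,-2]'

```text
clock: 1.1
tool_pos: [0.458, 0.2864, 0.2706]
eef_rot: [0.636, 0.31, -0.31, -0.636]
contact_force: [0.7, -0.8, 0.5]
opening: 1.004
```

carry_out --pt "0.028 -0.0365 0" --pt "0.028 -0.0365 0" --pt "0.028 -0.0365 0" --pt "0.028 -0.0365 0" --pt "0 -0.043 0" --pt "0 -0.043 0" --pt "0 -0.043 0" --pt "0 -0.043 0" --twist '[-2,-2,-2,-2,-2.5,-2.5,-2.5,-2.5]'

```text
clock: 2.1
tool_pos: [0.569, -0.0316, 0.2704]
eef_rot: [-0.676, -0.206, 0.207, 0.676]
contact_force: [0.8, 0.2, -1.2]
opening: 0.995
```

carry_out --pt "0 -0.043 0" --pt "0 -0.043 0" --pt "0 -0.043 0" --pt "0 -0.043 0" --pt "0 -0.043 0" --pt "0 0 0" --pt "0 0 0" --twist '[-2.5,-2.5,-2.5,-2.5,-2.5,0,0]'

```text
clock: 2.98
tool_pos: [0.5693, -0.2441, 0.2703]
eef_rot: [-0.694, -0.133, 0.133, 0.695]
contact_force: [-0.2, -0.1, 0.6]
opening: 1.001
```

```bash
python3 - <<'E'
from h import *
im,p=snap('wrist','w1.png')
s=get_state();M=R.from_quat(s['eef_rot']).as_matrix();print(s['clock'],s['tool_pos'],np.degrees(np.arctan2(M[1,0],M[0,0])),s['q'],M[2])
E
```

```text
3.025 [ 0.56961828 -0.24332048  0.27041812] 21.696630924141747 [ 0.34791922  0.64322521 -0.03191982  1.54930747  0.02161527  0.95032377
  0.68846736] [ 3.09929271e-04 -9.99998375e-01  1.77585052e-03]
```

View pics/w1.png

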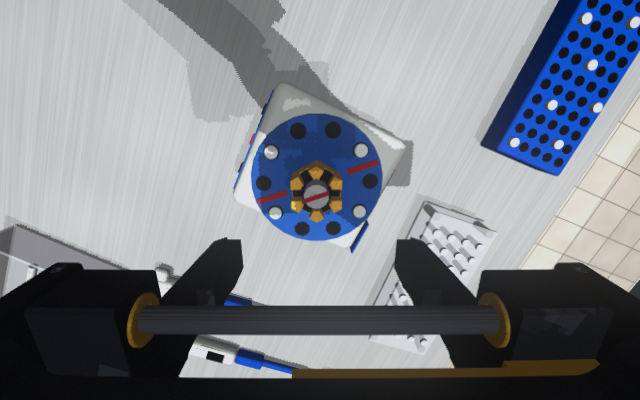

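The wrist view shows the nut at about (316,194) with its teeth visible. The red marks are at (273,197) and (363,168), and the spindle line is at (316,197).

```bash
cat > m.py <<'E'
from h import *
import sys
def measure(f,p,x0=230,x1=400,y0=100,y1=260,save=None):
    im=cv2.imread('pics/'+f);c=np.ascontiguousarray(im[y0:y1,x0:x1]);hsv=cv2.cvtColor(c,cv2.COLOR_BGR2HSV)
    H,S,V=[hsv[...,i].astype(int) for i in range(3)]
    red=((H<8)|(H>172))&(S>120)&(V>60)
    n,l,s,ce=cv2.connectedComponentsWithStats(red.astype('uint8'))
    for i in range(1,n):
        if s[i,4]>8:
            y,x=np.nonzero(l==i)
            for z in (.114,.165):
                w=onz(p,np.c_[x+x0,y+y0],z)[:,:2];d=np.linalg.svd(w-w.mean(0))[2][0]
                print('red',s[i,4],ce[i]+[x0,y0],z,w.mean(0).round(4),'dir',np.degrees(np.arctan2(d[1],d[0]))%180)
    br=(H>12)&(H<32)&(S>110)&(V>135)
    n,l,s,ce=cv2.connectedComponentsWithStats(br.astype('uint8'),connectivity=4)
    for i in range(1,n):
        if s[i,4]>8: print('brass',s[i,4],ce[i]+[x0,y0],onz(p,[ce[i]+[x0,y0]],.160)[0][:2].round(4))
    if save: cv2.imwrite('pics/'+save,cv2.resize(c,None,fx=4.5,fy=3.7 if 0 else 4.5,interpolation=2)[:600,:800])
if __name__=='__main__': measure('w1.png',camera_params('wrist'),260,370,145,245,'c2.png')
E
python3 m.py
```

```text
red 107 [358.54205607 167.65420561] 0.114 [ 0.6047 -0.2137] dir 41.339403690227044
red 107 [358.54205607 167.65420561] 0.165 [ 0.5937 -0.2056] dir 41.339403690227044
red 131 [272.61068702 196.50381679] 0.114 [ 0.5298 -0.2786] dir 41.09854285164286
red 131 [272.61068702 196.50381679] 0.165 [ 0.5314 -0.2596] dir 41.098542851642804
red 96 [315.97916667 196.84375   ] 0.114 [ 0.5745 -0.2612] dir 40.488849626913776
red 96 [315.97916667 196.84375   ] 0.165 [ 0.5686 -0.2451] dir 40.48884962691375
brass 105 [315.6952381  172.87619048] [ 0.5604 -0.2253]
brass 113 [295.84070796 183.91150442] [ 0.5472 -0.2419]
brass 104 [336.07692308 183.74038462] [ 0.5817 -0.228 ]
brass 106 [296.41509434 205.48113208] [ 0.5551 -0.2616]
brass 106 [335.79245283 205.4245283 ] [ 0.5898 -0.2477]
brass 100 [316.22 215.92] [ 0.5765 -0.2646]
```

View pics/c2.png

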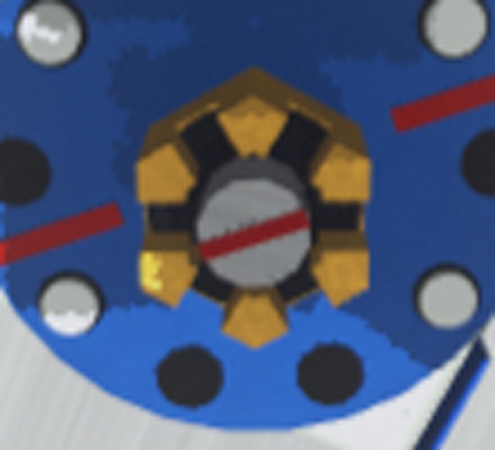

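carry_out --pt "0 0 -0.03" --pt "0 0 -0.03" --pt "0 0 -0.03" --pt "0 0 0" --pt "0 0 0" --twist '[0,0,0,0,0]' --grip 0.072

```text
clock: 3.65
tool_pos: [0.5704, -0.2444, 0.1818]
eef_rot: [0.695, 0.133, -0.132, -0.694]
contact_force: [-0.4, -0.1, -0.1]
opening: 0.816
```

```bash
python3 - <<'E'
from h import *
for i in range(4):
  p=camera_params('wrist');snapshot('wrist');s=get_state();M=R.from_quat(s['eef_rot']).as_matrix();print(s['clock'],s['tool_pos'],np.degrees(np.arctan2(M[1,0],M[0,0])),s['opening'],s['contact_force'])
E
```

```text
3.7 [ 0.57057056 -0.24482621  0.18221986] 21.62514154529535 0.8185171369906746 [-0.80070823  0.41082468 -0.03004107]
3.75 [ 0.57050034 -0.24506507  0.1822639 ] 21.604523432267957 0.8178172616166323 [ 0.18912887  0.27172273 -0.26450532]
3.8 [ 0.57037838 -0.24521798  0.18221713] 21.592535146824574 0.8179367700017651 [ 0.57558204 -0.78380273 -0.43339701]
3.85 [ 0.57017191 -0.24532339  0.18202871] 21.578598943004604 0.8121838126009417 [-0.26520595  0.40170589  0.19563775]
```

carry_out --pt "-0.0015 0 -0.03" --pt "0 0 -0.028" --pt "0 0 0" --pt "0 0 0" --twist '[0,0.3,0,0]'

```text
clock: 4.35
tool_pos: [0.5688, -0.2456, 0.124]
eef_rot: [0.695, 0.135, -0.133, -0.694]
contact_force: [-0.9, 0.1, 0.7]
opening: 0.818
```

carry_out --pt "0 0 0" --pt "0 0 0" --pt "0 0 0" --pt "0 0 0" --pt "0 0 0" --twist '[0,0,0,0,0]' --grip 0.03 --newtons 30

```text
clock: 4.97
tool_pos: [0.5676, -0.2456, 0.1234]
eef_rot: [0.694, 0.134, -0.134, -0.694]
contact_force: [-1.8, 0.0, 5.8]
opening: 0.542
```

```bash
python3 - <<'E'
from h import *
im,p=snap('wrist','w2.png')
for i in range(2):
  s=get_state();M=R.from_quat(s['eef_rot']).as_matrix();print(s['clock'],s['tool_pos'],np.degrees(np.arctan2(M[1,0],M[0,0])),s['opening']*88.1,s['contact_force'],s['moment']);snapshot('wrist')
E
```

```text
5.025 [ 0.56756196 -0.24565063  0.12334689] 21.85116657362171 47.769202928102494 [-2.35647843 -0.57427049  5.99492312] [-0.17943477  0.62452961  0.07426885]
5.075 [ 0.56756206 -0.24562332  0.12335153] 21.859849113301205 47.3739067699202 [-1.56946105  0.09865092  6.06051491] [-0.14959752  0.62921777  0.06594746]
```

View pics/w2.png

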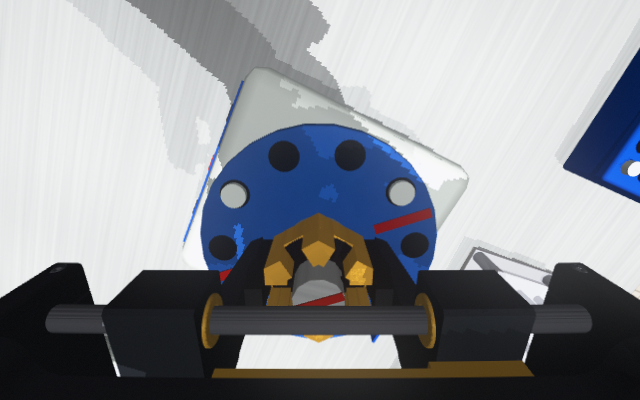

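The nut is held on its flats with an opening of 48 mm and yaw 21.9°. Now I'll turn it clockwise.

carry_out --pt "0 0 0" --pt "0 0 0" --pt "0 0 0" --pt "0 0 0" --pt "0 0 0" --pt "0 0 0" --pt "0 0 0" --pt "0 0 0" --twist '[-5,-5,-5,-5,-5,-5,-5,-4]'

```text
clock: 6.12
tool_pos: [0.5679, -0.2456, 0.1233]
eef_rot: [0.699, -0.106, 0.106, -0.699]
contact_force: [-2.0, -0.9, 5.2]
opening: 0.543
```

carry_out --pt "0 0 0" --pt "0 0 0" --pt "0 0 0" --twist '[0,0,0]'

```text
clock: 6.5
tool_pos: [0.5679, -0.2456, 0.1234]
eef_rot: [0.699, -0.105, 0.106, -0.699]
contact_force: [-1.6, -1.1, 6.0]
opening: 0.542
```

```bash
python3 - <<'E'
from h import *
im,p=snap('wrist','w3.png')
for i in range(2):
  s=get_state();M=R.from_quat(s['eef_rot']).as_matrix();print(s['clock'],s['tool_pos'],np.degrees(np.arctan2(M[1,0],M[0,0])),s['opening']*88.1,s['contact_force'],s['moment']);snapshot('wrist')
im=cv2.imread('pics/w3.png');cv2.imwrite('pics/c3.png',cv2.resize(im[190:350,220:420],None,fx=3,fy=3,interpolation=2))
E
```

```text
6.55 [ 0.56785759 -0.24565391  0.1233461 ] -17.18069065010366 48.00201270487023 [-1.4925509  -1.17365144  5.74002931] [-0.07483276  0.59853504 -0.10226043]
6.6 [ 0.56783185 -0.24565851  0.12336349] -17.179700912052507 47.62700198425232 [-1.27543039  0.59318982  5.38888592] [-0.10405854  0.55066329 -0.11875878]
```

View pics/c3.png

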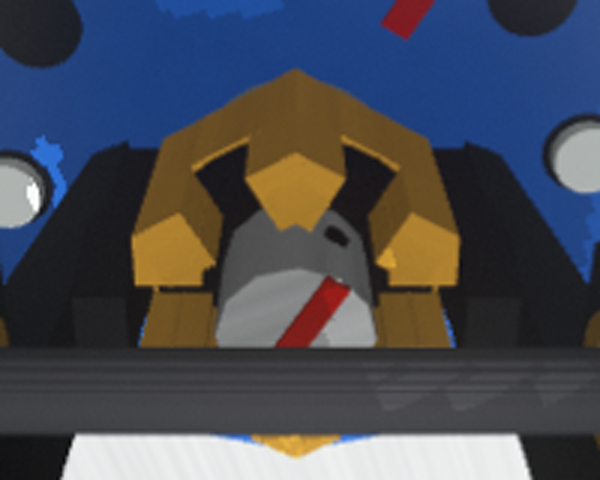

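The crop shows the nut held and the cross hole at (337,236), nearly in the slot. About 2° is left. I'll turn that, release and rise.

carry_out --pt "0 0 0" --pt "0 0 0" --pt "0 0 0" --twist '[-1,-1,0]'

```text
clock: 7.02
tool_pos: [0.5679, -0.2456, 0.1234]
eef_rot: [0.697, -0.118, 0.118, -0.697]
contact_force: [-1.3, -0.4, 5.5]
opening: 0.546
```

carry_out --pt "0 0 0" --pt "0 0 0" --pt "0 0 0" --pt "0 0 0" --pt "0 0 0" --twist '[0,0,0,0,0]' --grip 0.072

```text
clock: 7.65
tool_pos: [0.5679, -0.2452, 0.1227]
eef_rot: [-0.697, 0.117, -0.118, 0.697]
contact_force: [-0.5, 0.2, 0.8]
opening: 0.815
```

carry_out --pt "0 0 0.02" --pt "0 0 0.03" --pt "0 0 0.04" --pt "0 0 0.04" --pt "0 0 0.02" --pt "0 0 0" --pt "0 0 0" --twist '[0,0,0,0,0,0,0]'

```text
clock: 8.52
tool_pos: [0.5673, -0.2448, 0.2716]
eef_rot: [-0.697, 0.118, -0.117, 0.697]
contact_force: [0.1, -0.3, -0.3]
opening: 0.816
```

```bash
python3 - <<'E'
from h import *
from m import measure
im,p=snap('wrist','w4.png')
s=get_state();M=R.from_quat(s['eef_rot']).as_matrix();print(s['clock'],s['tool_pos'],np.degrees(np.arctan2(M[1,0],M[0,0])))
measure('w4.png',p,230,400,110,255,'c4.png')
E
```

```text
8.575 [ 0.56719014 -0.24476127  0.27131942] -19.126077257732735
red 159 [344.47798742 139.49056604] 0.114 [ 0.6077 -0.212 ] dir 40.79058907540406
red 159 [344.47798742 139.49056604] 0.165 [ 0.6056 -0.2042] dir 40.79058907540403
red 90 [319.31111111 196.1       ] 0.114 [ 0.5627 -0.2622] dir 40.512256730903516
red 90 [319.31111111 196.1       ] 0.165 [ 0.5682 -0.246 ] dir 40.51225673090346
red 105 [295.06666667 221.24761905] 0.114 [ 0.5266 -0.2818] dir 40.12186184629866
red 105 [295.06666667 221.24761905] 0.165 [ 0.5381 -0.2623] dir 40.12186184629866
brass 85 [319.03529412 171.58823529] [ 0.5751 -0.2251]
brass 81 [298.44444444 182.95061728] [ 0.5536 -0.2291]
brass 87 [339.96551724 183.13793103] [ 0.5899 -0.2418]
brass 87 [299.28735632 205.48275862] [ 0.5466 -0.2502]
brass 80 [339.0125 205.2875] [ 0.5824 -0.2624]
brass 103 [319.16504854 215.19417476] [ 0.5612 -0.2658]
```

View pics/c4.png

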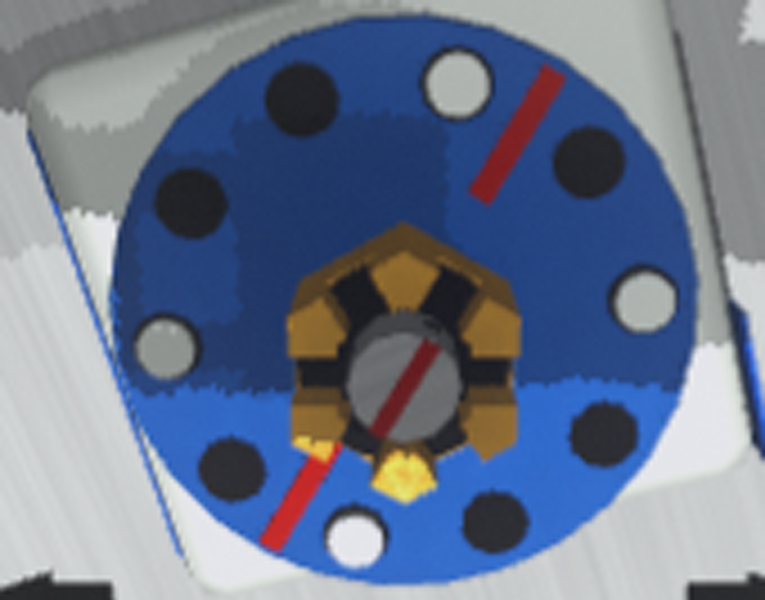

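After release the slots lie at about 40.9° (mod 60) and the hole at about 40.6°. They are aligned to within measurement error and the gripper is clear, so I'm handing in.

```bash
python3 -c "
from plant import job
print(job.finish_job())"
```

```text
the job is handed in; nothing more can be done
None
```

I gripped the blue-rotor nut across its flats and turned it about 41° clockwise until its next slot lined up with the cross hole. I then let go, rose about 150 mm clear and handed the job in at about 8.6 s of the 32 s.

- **Alignment:** the last wrist picture, taken after release, put the slots at about 40.9° and the red lines at about 40.6°. That difference of about 0.3° is within the measuring error. Single marks gave directions from 40.1° to 40.8°.
- **Not overshot:** the nut began about 19° past the previous slot. It was turned only as far as the next one.
- **Forces and the other spinner:** the measured wrist force stayed around 6 N. The arm only passed high over the grey spinner; I took no second picture of it.

No check failed.

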